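# Clear the finishing turntable and load it with cups

### The job

Get the finishing turntable ready for the next batch: first lift every bottle and jar of finish off the freely spinning turntable and stand it gently upright in the drip tray, never tipping one over. Then stand all the turned wooden cups upright on the turntable, wholly on its disc and not touching one another, let it come to rest, and after that press the fume extractor's start button fully down. Leave everything else on the bench where it is.

Things in the scene. Friction and masses are not known exactly. Their poses are not given: they have to be found in the camera images.
- turntable: turntable: a round plywood disc, 280 mm across and 10 mm thick, that spins freely (no brake, very low friction, coasts for seconds when pushed) about a vertical axis on a low fixed steel foot; flat top, 28 mm above the bench. Origin: on the axis at bench level, z up
- turntable_top (a point): centre of the turntable disc's top face, on its axis, 28 mm above the bench
- disc (a joint): turn of the turntable's disc about its vertical axis, rad, counter-clockwise from above, no end stops; free-running (damping 0.003 N m s/rad)
- tray: shallow aluminium drip tray fixed to the bench, 210 by 210 mm outside, walls 4 mm thick and 14 mm high, floor 4 mm thick. Origin: centre of its underside on the bench; x and y run along its sides, z up
- tray_floor (a point): centre of the tray's inner floor, 4 mm above the bench
- fan (a joint): spring start button of the fume extractor, travel in m: 0 released, 0.006 fully down (4 N); pressed straight down, springs back
- fan_top (a point): centre of the top face of the extractor's start button (28 mm across), 22 mm above the bench, standing 10 mm proud of its small round fixed black housing (44 mm across, 12 mm high)
- bottle_a: small round amber glass bottle of finish, straight body 44 mm across up to 72 mm above its base, sloping shoulder to 80 mm, then a black cap 27 mm across up to its top at 95 mm; about 160 g, closed. Starts standing on the turntable; may be absent (None). Origin: centre of its base, z up along its axis
- bottle_b: small round amber glass bottle of finish, straight body 44 mm across up to 72 mm above its base, sloping shoulder to 80 mm, then a black cap 27 mm across up to its top at 95 mm; about 160 g, closed. Starts standing on the turntable; may be absent (None). Origin: centre of its base, z up along its axis
- jar_a: squat round amber glass jar with a flat steel lid, 54 mm across (lid 53 mm), 70 mm tall in all; about 180 g, closed. Starts standing on the turntable; may be absent (None). Origin: centre of its base, z up along its axis
- jar_b: squat round amber glass jar with a flat steel lid, 54 mm across (lid 53 mm), 70 mm tall in all; about 180 g, closed. Starts standing on the turntable; may be absent (None). Origin: centre of its base, z up along its axis
- cup_a: turned wooden cup, plain straight-sided, 54 mm across, 70 mm tall, wall 6 mm, open at the top, with a dark band round its middle; about 90 g. Starts standing upright on the bench between the tray and the turntable; may be absent (None). Origin: centre of its base, z up along its axis
- cup_b: turned wooden cup, plain straight-sided, 54 mm across, 70 mm tall, wall 6 mm, open at the top, with a dark band round its middle; about 90 g. Starts standing upright on the bench between the tray and the turntable; may be absent (None). Origin: centre of its base, z up along its axis
- cup_c: turned wooden cup, plain straight-sided, 54 mm across, 70 mm tall, wall 6 mm, open at the top, with a dark band round its middle; about 90 g. Starts standing upright on the bench between the tray and the turntable; may be absent (None). Origin: centre of its base, z up along its axis
- screwdriver: screwdriver with a black handle, lying on the bench near the robot, not part of the job; origin at its middle
- offcut: small striped laminated-wood offcut, 48 x 45 x 30 mm, on the bench beyond the extractor button, not part of the job; origin: centre of underside
- tape_roll: roll of blue tape lying flat, 72 mm across, 22 mm high, beyond the turntable, not part of the job; origin: centre of underside
- pendant: dark wooden pendant blank, round, 52 mm across, 16 mm high, near the extractor button, not part of the job; origin: centre of underside
- glue: white glue bottle with an orange nozzle, 60 mm across, 160 mm tall, at the back of the bench behind the tray, not part of the job; origin: centre of underside
- block: plain wooden block, 70 x 50 x 50 mm, on the bench near the robot, not part of the job; origin: centre of underside
There are look-alikes about, which are no part of the job. Leave any red or turquoise look-alike of the cup_a alone.

How it is judged (in metres and radians):
On the way, in this order (a step that is already met when the one before it is completed fails the run):
1. every bottle and jar present stands upright and released on the floor of the drip tray (angle between each of bottle_a, bottle_b, jar_a, jar_b's own z axis and vertical below 0.12 rad and z of bottle_a in the frame of tray between -0.005 and 0.01 m and linear speed of each of bottle_a, bottle_b, jar_a, jar_b below 0.03 m/s and contact force between each of bottle_a, bottle_b, jar_a, jar_b and the fingers below 0.05 N and x of bottle_a in the frame of tray between -0.081 and 0.081 m and y of bottle_a in the frame of tray between -0.081 and 0.081 m and z of bottle_b in the frame of tray between -0.005 and 0.01 m and x of bottle_b in the frame of tray between -0.081 and 0.081 m and y of bottle_b in the frame of tray between -0.081 and 0.081 m and z of jar_a in the frame of tray between -0.005 and 0.01 m and x of jar_a in the frame of tray between -0.076 and 0.076 m and y of jar_a in the frame of tray between -0.076 and 0.076 m and z of jar_b in the frame of tray between -0.005 and 0.01 m and x of jar_b in the frame of tray between -0.076 and 0.076 m and y of jar_b in the frame of tray between -0.076 and 0.076 m), for 0.2 s.
2. every cup present stands upright and released on the turntable disc, none touching, at rest (angle between each of cup_a, cup_b, cup_c's own z axis and vertical below 0.12 rad and horizontal distance between each of cup_a, cup_b, cup_c and turntable_top below 0.115 m and height (world z) of cup_a between 0.022 and 0.034 m and linear speed of each of cup_a, cup_b, cup_c below 0.04 m/s and contact force between each of cup_a, cup_b, cup_c and the fingers below 0.05 N and height (world z) of cup_b between 0.022 and 0.034 m and height (world z) of cup_c between 0.022 and 0.034 m and horizontal distance between cup_a and cup_b above 0.058 m and horizontal distance between each of cup_a, cup_b and cup_c above 0.058 m), for 0.2 s.
3. the extractor's start button is pressed fully down (value of joint fan above 0.0045 m), for 0.05 s.
At the end, for the whole second after the job is handed in: Bottles and jars stand upright (within 7 degrees) on the tray's floor; cups stand upright on the turntable, axes within 115 mm of its centre and at least 58 mm apart; all released and at rest, button let go. Absent items are passed over (all of step 1 and all of step 2 and value of joint fan below 0.002 m and velocity of joint disc between -0.4 and 0.4 rad/s); the robot touches nothing.
It fails at once if a bystander (screwdriver, offcut, tape roll, pendant, glue bottle or block) is displaced by more than 4 cm (distance of any of screwdriver, offcut, tape_roll, pendant, glue, block from where it was at the start of the episode above 0.04 m).
It fails at once if a bottle or jar of finish is tipped over (leans more than about 45 degrees) (angle between any of bottle_a, bottle_b, jar_a, jar_b's own z axis and vertical above 0.8 rad).
It fails at once if a bottle or jar is dropped or banged down into the tray (impact over 60 N) (contact force between any of bottle_a, bottle_b, jar_a, jar_b and tray above 60 N).
Of bottle_a, bottle_b, jar_a, jar_b only 3 to 4 are there at a start; the rules pass over those that are not, and their reading is None.
Of cup_a, cup_b, cup_c only 2 to 3 are there at a start; the rules pass over those that are not, and their reading is None.
At some moment in a run one of cup_a, cup_b, cup_c may be knocked a few centimetres aside while the robot is not near it.
It also fails if it takes over 210 s, if anything falls off the work surface, if the arm or the gripper's body presses on something with over 40 N, if the wrist force passes 120 N, or if a joint passes its speed limit or range.

### The arm

A 6-joint arm with a two-finger parallel gripper is mounted at the origin on the work surface. World frame = base frame: x ahead of the robot, y to its left, z up, the work surface at z = 0. Lengths are in m, angles in degrees, forces in N, time in s.
With the tool pointing down it reaches from about 0.375 to 0.9 m from the base axis. Payload 3.1 kg.
Tool frame: the origin (TCP) lies between the finger pads; the fingertips stand nose_length ahead of it and the grasp point (between the pads) lies 3 mm ahead of it (nose_length is the distance from the TCP to the fingertips, in m); z points along the fingers, y is the line along which they close (so a half turn about z gives the same grasp; the last joint's range is limited). The gripper opens to 87 mm and grips with 3 to 60 N. Pads are 19 mm wide; open, the fingers measure 117 mm over their backs; the gripper's body (75 mm by 190 mm) begins 51 mm behind the grasp point.
Start: joints at [55.204, 30.224, 82.088, -0, 67.689, -10.227], TCP at [0.26, 0.568, 0.245] pointing down, gripper open.
Joint ranges: [-176.69, 176.69], [-43.24, 126.21], [12.49, 139.97], [-82, 262], [0, 151.66], [-163.58, 163.58]. Speed limits (degrees/s): [159.86, 159.86, 180, 180, 180, 180].

### API

Orientations are given as [roll, pitch, yaw] about the fixed x, y, z axes, in that order (R = Rz(yaw) Ry(pitch) Rx(roll)).
In Python, from cell import state, capture, finish_job, nose_length gives the robot as it stands.
- The arm moves only by the shell command python3 -m pendant 'ROWS' [OPENING] [FORCE]. ROWS is text: rows parted by semicolons, each of 6 numbers parted by spaces: the shift along the tool's x, y, z in m, then the turn, a rotation vector about the tool's x, y, z in degrees. A call has 1 to 10 rows; each row is the pose to reach, as a shift and turn from the pose commanded when the call began, along the tool's axes at that moment; what a row does not reach only later rows make up. A row lasts 1/12 s, in which the tool goes at most 41.7 mm and 7.16 degrees, less where a joint would pass 70% of its speed; a pose out of reach is approached as far as the arm can. A call with a gripper value outside its range is refused whole. OPENING is the finger opening in m, from 0 to 0.087, set as the call begins (- or left out, the last holds). The fingers move at their own pace and stop on an object; FORCE is the grip in N (left out, the last holds). Time passes only in rows, so rows that repeat a pose let the fingers close. It gives the time, the measured TCP pose, the force, the opening and the grip force at its end, in the units of the state.
- state(): the state, without advancing time (a new reading comes with each control period).
- capture(name): name is "scene" or "top" or "wrist"; returns a dict with "color" (384x512x3 uint8, blue, green, red), "vertical_fov" (degrees; the focal length in pixels is half the picture's height over the tangent of half this angle, whatever the lens; pixels are square), "cx", "cy" (the principal point, pixels), "dist" ([k1, k2, p1, p2, k3] as OpenCV has them; the pictures are not rectified), "rvec" (rotation vector, rad) and "tvec" (3), from world to camera coordinates, as OpenCV has them. Camera axes: x right, y down, z forward; pixel columns grow to the right and rows downward; lengths in m; the calibration is good to about 2 mm. A picture is of the moment at which its call begins. There is no depth.
- finish_job(): hands the job in; it is judged then, once.
The state is a dict: "t": time; "joint_pos": joint angles; "dq": joint speeds; "tau": joint torques, N m; "position": TCP position; "ee_rot": TCP orientation; "wrist_force": force on the tool from outside, world axes, zero at the start; "wrist_torque": the same for the moment, N m; "grip_width": opening from 0.0 (shut) to 1.0 (fully open); "grasp_force": force on a finger pad.
Only numpy, scipy, OpenCV 4.12 (cv2) and the standard library are available. Lean on these libraries where they do the work, as an engineer would, in place of code of your own. Each camera call takes 0.05 s, during which the arm holds its last target. There are 200 camera calls.

## Working session

There is one attempt and no reset: what is moved stays moved. The work goes in short steps, Python scripts to look and compute and a shell command to move; the robot and the scene stay as the last step left them, time stands still between calls to the robot, and variables do not carry over. Pictures are saved under pics/ and viewed, at most 14 in all, crops included, and the job is handed in when it is done.

```bash
mkdir -p pics; cat > h.py <<'E'
import numpy as np, cv2
from cell import state, capture, finish_job, nose_length
def cam(c):
    h=c["color"].shape[0]; f=h/2/np.tan(np.radians(c["vertical_fov"])/2)
    return np.array([[f,0,c["cx"]],[0,f,c["cy"]],[0,0,1]]),np.array(c["dist"],float),np.array(c["rvec"],float),np.array(c["tvec"],float).ravel()
def ray(c,uv,z):
    K,d,r,t=cam(c); R=cv2.Rodrigues(r)[0]
    p=cv2.undistortPoints(np.array([[uv]],float),K,d)[0,0]
    D=R.T@np.array([p[0],p[1],1]); C=-R.T@t
    return C+D*(z-C[2])/D[2]
def proj(c,P):
    K,d,r,t=cam(c); return cv2.projectPoints(np.array(P,float).reshape(-1,3),r,t,K,d)[0].reshape(-1,2)
E
python3 - <<'E'
from h import *
s=state(); print(s, nose_length)
for n in ("scene","top"):
    c=capture(n); cv2.imwrite(f"pics/{n}0.png",cv2.resize(c["color"],(768,576),interpolation=cv2.INTER_CUBIC)); cv2.imwrite(f"{n}0.png",c["color"])
    K,d,r,t=cam(c); print(n,K[0,0],-cv2.Rodrigues(r)[0].T@t)
E
```

```text
{'t': 0.0, 'joint_pos': array([ 5.52058975e+01,  3.02770930e+01,  8.21570336e+01, -1.95637190e-03,
        6.76863391e+01, -1.02274511e+01]), 'dq': array([-0.04866567, -0.02018522,  0.02682198,  0.00417305, -0.00063266,
        0.10840097]), 'tau': array([-3.95502966e-04, -4.40042818e+01, -1.76591384e+01,  6.32872316e-02,
        5.82536578e-02, -1.86312177e-04]), 'position': array([0.25943407, 0.56786519, 0.24358805]), 'ee_rot': array([-1.79881127e+02, -1.96098507e-02,  1.55434073e+02]), 'wrist_force': array([-0.5304175 , -0.34555296,  0.76087683]), 'wrist_torque': array([-0.04731173,  0.05258881,  0.01634528]), 'grasp_force': 0.0, 'grip_width': 0.9992642350145275} 0.022
scene 364.0702593694374 [ 1.16521138 -0.25647164  0.57966247]
top 408.0567656094897 [0.33236223 0.02614438 1.07353267]
```

View pics/scene0.png

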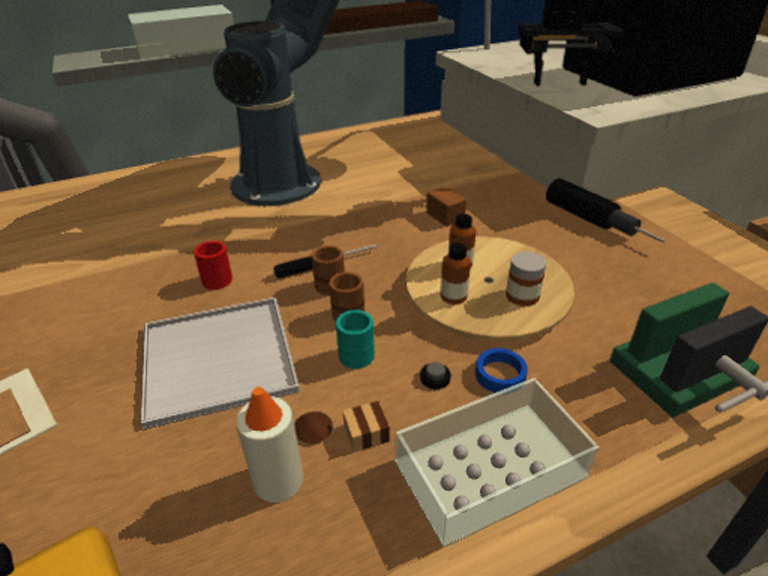

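View pics/top0.png

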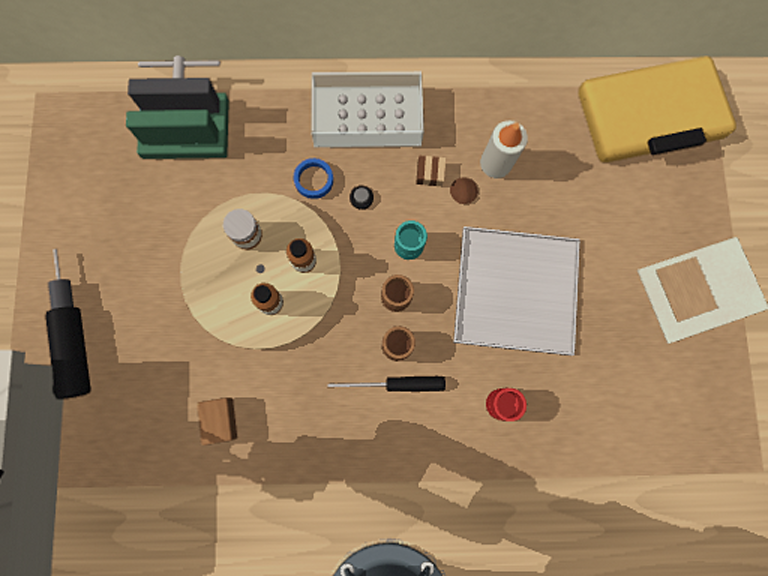

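Top view (768 px scale) shows two bottles (caps about 299,247 and 263,293), one jar (240,224), two wooden cups (397,288 and 397,342) and the button (361,196). The tray corners are about (464,228), (580,240), (575,354) and (456,343). Red and turquoise are the look-alikes.

```bash
python3 - <<'E'
from h import *
c=capture("top"); s=2/3
def P(n,u,v,z): print(n,np.round(ray(c,(u*s,v*s),z),3))
for n,u,v,z in [("jar",240,223,.098),("b1",299,247,.123),("b2",263,294,.123),("cup1",397,288,.07),("cup2",397,340,.07),("turq",410,236,.07),("btn",361,195,.022),("disc",260,268,.028),
 ("t1",464,228,.014),("t2",580,240,.014),("t3",575,354,.014),("t4",456,343,.014),("pend",464,189,.016),("glue",511,130,.15),("red",507,402,.07),("shaft",330,385,0.01)]: P(n,u,v,z)
# refine by masks
g=cv2.cvtColor(c["color"],cv2.COLOR_BGR2HSV)
def blob(n,m,u,v,z,r=22):
    k=np.zeros(m.shape,np.uint8); cv2.circle(k,(int(u*s),int(v*s)),r,255,-1); m=cv2.bitwise_and(m,k)
    cs,_=cv2.findContours(m,0,2); q=max(cs,key=cv2.contourArea); (x,y),rr=cv2.minEnclosingCircle(q); 
    M=cv2.moments(q);x,y=M['m10']/M['m00'],M['m01']/M['m00']
    p=ray(c,(x,y),z); e=ray(c,(x+rr,y),z); print(n,np.round([x/s,y/s,rr],1),np.round(p,3),"dia",round(2*np.linalg.norm(e-p),3),"area-dia",round(2*np.sqrt(cv2.contourArea(q)/np.pi)*np.linalg.norm(e-p)/rr,3))
dark=cv2.inRange(g,(0,0,0),(180,255,45))
for n,u,v in [("b1",299,247),("b2",263,294)]: blob(n,dark,u,v,.123,12)
blob("jar",cv2.inRange(g,(0,0,110),(180,60,255)),240,223,.098,16)
print(g[int(268*s),int(240*s)],g[int(223*s),int(240*s)],g[int(247*s),int(299*s)],g[int(330*s),int(397*s)])
E
```

```text
jar [0.626 0.233 0.098]
b1 [0.577 0.133 0.123]
b2 [0.502 0.189 0.123]
cup1 [ 0.518 -0.025  0.07 ]
cup2 [ 0.431 -0.023  0.07 ]
turq [ 0.607 -0.049  0.07 ]
btn [0.698 0.033 0.022]
disc [0.565 0.211 0.028]
t1 [ 0.636 -0.151  0.014]
t2 [ 0.61  -0.36   0.014]
t3 [ 0.406 -0.334  0.014]
t4 [ 0.429 -0.128  0.014]
pend [ 0.709 -0.154  0.016]
glue [ 0.761 -0.213  0.15 ]
red [ 0.327 -0.198  0.07 ]
shaft [0.362 0.091 0.01 ]
b1 [297.8 248.1   5.7] [0.575 0.135 0.123] dia 0.027 area-dia 0.024
b2 [262.1 293.6   5.6] [0.502 0.19  0.123] dia 0.027 area-dia 0.024
jar [238.2 223.5  10.7] [0.625 0.236 0.098] dia 0.053 area-dia 0.05
[ 18  89 180] [ 15  23 177] [20 24 32] [ 12 150  63]
```

```bash
python3 -m pendant '-0.1 -0.06 0 0 0 -6; -0.14 -0.09 0 0 0 -12; -0.18 -0.12 0 0 0 -18; -0.22 -0.14 0 0 0 -24.57; -0.26 -0.165 0 0 0 -24.57; -0.3 -0.19 0 0 0 -24.57; -0.34 -0.22 0 0 0 -24.57; -0.378 -0.2425 0 0 0 -24.57; -0.378 -0.2425 0 0 0 -24.57; -0.378 -0.2425 0 0 0 -24.57' 0.087 15
python3 -m pendant '0 0 0 0 0 0; 0 0 0 0 0 0; 0 0 0 0 0 0'
python3 - <<'E'
from h import *
s=state();print(s["position"],s["ee_rot"],s["joint_pos"])
c=capture("wrist");cv2.imwrite("pics/w1.png",c["color"]);print([proj(c,p)[0].round() for p in ((.502,.19,.123),(.576,.134,.123),(.625,.235,.098))])
E
```

```text
t: 0.98
position: [0.485, 0.2174, 0.2444]
ee_rot: [180.0, -0.0, -180.0]
wrist_force: [0.5, -0.3, 0.5]
grip_width: 0.997
grasp_force: 0.0
t: 1.23
position: [0.4839, 0.2192, 0.2442]
ee_rot: [180.0, -0.1, 179.9]
wrist_force: [0.1, 0.0, 0.2]
grip_width: 1.0
grasp_force: 0.0
[0.4838795  0.21924022 0.24419869] [ 1.79982125e+02 -9.00905176e-02  1.79937836e+02] [ 1.22939215e+01  2.30713855e+01  9.54946381e+01  4.17979717e-02
  6.15181615e+01 -7.76638605e+01]
[array([224., 206.]), array([174., 271.]), array([266., 296.])]
```

View pics/w1.png

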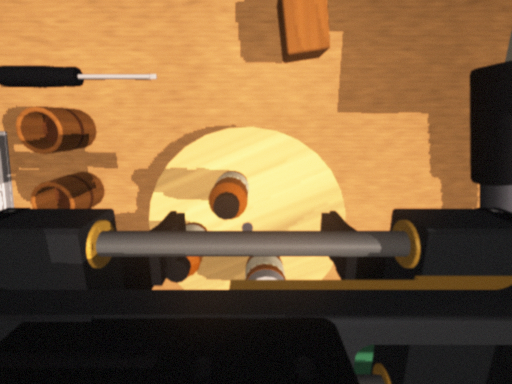

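Wrist view matches the prediction: the cap of b2 is at (228,206) and was predicted at (224,206). Now grasping it.

```bash
python3 -m pendant '-0.018 -0.029 0 0 0 0; -0.018 -0.029 0 0 0 0; -0.018 -0.029 0.03 0 0 0; -0.018 -0.029 0.06 0 0 0; -0.018 -0.029 0.09 0 0 0; -0.018 -0.029 0.12 0 0 0; -0.018 -0.029 0.14 0 0 0; -0.018 -0.029 0.155 0 0 0; -0.018 -0.029 0.16 0 0 0; -0.018 -0.029 0.16 0 0 0'
python3 -m pendant '0 0 0 0 0 0; 0 0 0 0 0 0;0 0 0 0 0 0; 0 0 0 0 0 0;0 0 0 0 0 0; 0 0 0 0 0 0;0 0 0 0 0 0; 0 0 0 0 0 0' 0.02 15
```

```text
t: 2.12
position: [0.5008, 0.1915, 0.0834]
ee_rot: [-180.0, -0.2, -179.9]
wrist_force: [0.6, -0.2, 1.1]
grip_width: 1.002
grasp_force: 0.0
t: 2.78
position: [0.5027, 0.1903, 0.0848]
ee_rot: [180.0, 0.0, 180.0]
wrist_force: [0.6, -0.8, 0.5]
grip_width: 0.499
grasp_force: 15.0
```

```bash
python3 -m pendant '0 0 -0.005 0 0 0; 0 0 -0.02 0 0 0; 0 0 -0.045 0 0 0; 0 0 -0.075 0 0 0; 0 0 -0.105 0 0 0; 0 0 -0.135 0 0 0; 0 -0.01 -0.155 0 0 0; 0 -0.025 -0.16 0 0 0; 0 -0.05 -0.16 0 0 0; 0 -0.08 -0.16 0 0 0'
python3 -m pendant '0.005 -0.035 0 0 0 0; 0.01 -0.07 0 0 0 0; 0.015 -0.105 0 0 0 0; 0.02 -0.14 0 0 0 0; 0.025 -0.175 0 0 0 0; 0.03 -0.21 0 0 0 0; 0.034 -0.245 0 0 0 0; 0.036 -0.28 0 0 0 0; 0.038 -0.31 0 0 0 0; 0.04 -0.34 0 0 0 0'
python3 -m pendant '0 -0.025 0 0 0 0; 0.002 -0.04 0 0 0 0; 0.002 -0.05 0 0 0 0; 0.002 -0.05 0 0 0 0'
python3 - <<'E'
from h import *
s=state();print(s["position"],s["grip_width"])
c=capture("top");cv2.imwrite("pics/t1.png",c["color"][60:320,60:420])
E
```

```text
t: 3.62
position: [0.5023, 0.1105, 0.2456]
ee_rot: [180.0, 0.1, -179.9]
wrist_force: [0.7, -1.1, -1.7]
grip_width: 0.501
grasp_force: 15.0
t: 4.45
position: [0.4616, -0.2313, 0.2446]
ee_rot: [180.0, -0.0, 179.9]
wrist_force: [0.6, 0.8, -1.9]
grip_width: 0.5
grasp_force: 15.0
t: 4.78
position: [0.4603, -0.2812, 0.2444]
ee_rot: [-180.0, 0.0, 179.9]
wrist_force: [0.2, 0.1, -1.8]
grip_width: 0.5
grasp_force: 15.0
[ 0.46033921 -0.28115408  0.24444518] 0.5004879797057674
```

View pics/t1.png

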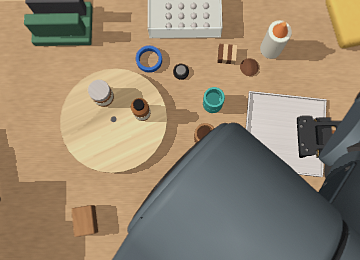

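The view shows the jar and second bottle almost unmoved on the disc, and the held bottle over the tray. Lowering it.

```bash
python3 -m pendant '0 0 0.02 0 0 0; 0 0 0.05 0 0 0; 0 0 0.08 0 0 0; 0 0 0.11 0 0 0; 0 0 0.135 0 0 0; 0 0 0.155 0 0 0; 0 0 0.168 0 0 0; 0 0 0.175 0 0 0; 0 0 0.178 0 0 0; 0 0 0.18 0 0 0'
python3 -m pendant '0 0 0.001 0 0 0; 0 0 0.002 0 0 0;0 0 0.003 0 0 0; 0 0 0.003 0 0 0;0 0 0.003 0 0 0'
```

```text
t: 5.67
position: [0.4608, -0.2788, 0.0647]
ee_rot: [180.0, -0.0, -179.9]
wrist_force: [0.0, 0.1, -0.4]
grip_width: 0.501
grasp_force: 15.0
t: 6.08
position: [0.4606, -0.28, 0.062]
ee_rot: [-180.0, 0.0, 180.0]
wrist_force: [-0.2, -0.1, -1.5]
grip_width: 0.498
grasp_force: 15.0
```

```bash
python3 -m pendant '0 0 0.001 0 0 0; 0 0 0.001 0 0 0;0 0 0.002 0 0 0; 0 0 0.002 0 0 0'
python3 -m pendant '0 0 0 0 0 0; 0 0 0 0 0 0;0 0 0 0 0 0; 0 0 0 0 0 0;0 0 0 0 0 0; 0 0 0 0 0 0' 0.06
python3 -m pendant '0 0 -0.02 0 0 0; 0 0 -0.05 0 0 0; 0 0 -0.085 0 0 0; 0 0 -0.12 0 0 0; 0 0 -0.15 0 0 0; 0 0 -0.185 0 0 0; 0 0.02 -0.185 0 0 0; 0 0.06 -0.185 0 0 0; 0 0.1 -0.185 0 0 0; 0 0.14 -0.185 0 0 0' 0.087
python3 - <<'E'
from h import *
c=capture("top");cv2.imwrite("pics/t2.png",c["color"][60:320,60:420]);print(state()["position"])
g=cv2.cvtColor(c["color"],cv2.COLOR_BGR2HSV)
def blob(n,m,u,v,z,r):
    k=np.zeros(m.shape,np.uint8); cv2.circle(k,(u,v),r,255,-1); m=cv2.bitwise_and(m,k)
    q=max(cv2.findContours(m,0,2)[0],key=cv2.contourArea);M=cv2.moments(q);x,y=M['m10']/M['m00'],M['m01']/M['m00']
    print(n,round(x),round(y),cv2.contourArea(q),np.round(ray(c,(x,y),z),3))
blob("b1",cv2.inRange(g,(0,0,0),(180,255,45)),199,164,.123,10)
blob("jar",cv2.inRange(g,(0,0,110),(180,60,255)),161,152,.098,15)
E
```

```text
t: 6.42
position: [0.4607, -0.2799, 0.0606]
ee_rot: [-180.0, 0.0, -180.0]
wrist_force: [-1.1, 1.8, 7.2]
grip_width: 0.5
grasp_force: 15.0
t: 6.92
position: [0.4604, -0.2797, 0.0594]
ee_rot: [180.0, -0.0, 180.0]
wrist_force: [0.7, 0.2, 0.6]
grip_width: 0.686
grasp_force: 0.0
t: 7.75
position: [0.46, -0.1386, 0.2447]
ee_rot: [180.0, 0.0, 179.9]
wrist_force: [0.9, 0.7, 0.3]
grip_width: 1.003
grasp_force: 0.0
[ 0.45755481 -0.13051978  0.24415561]
b1 198 165 73.0 [0.577 0.135 0.123]
jar 158 150 330.0 [0.624 0.238 0.098]
```

View pics/t2.png

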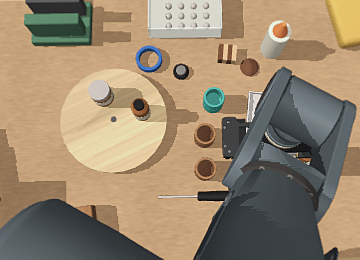

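Bottle b2 is released in the tray. b1 is at (0.577,0.135) and the jar at (0.624,0.238). Next is b1.

```bash
python3 -m pendant '-0.015 0.035 0 0 0 0; -0.03 0.07 0 0 0 0; -0.045 0.105 0 0 0 0; -0.06 0.14 0 0 0 0; -0.075 0.175 0 0 0 0; -0.09 0.21 0 0 0 0; -0.105 0.245 0 0 0 0; -0.113 0.265 0 0 0 0; -0.116 0.275 0 0 0 0; -0.116 0.275 0 0 0 0'
python3 -m pendant '0 0 0.03 0 0 0; 0 0 0.06 0 0 0; 0 0 0.09 0 0 0; 0 0 0.12 0 0 0; 0 0 0.14 0 0 0; 0 0 0.155 0 0 0; 0 0 0.16 0 0 0; 0 0 0.16 0 0 0; 0 0 0.16 0 0 0'
python3 -m pendant '0 0 0 0 0 0; 0 0 0 0 0 0;0 0 0 0 0 0; 0 0 0 0 0 0;0 0 0 0 0 0; 0 0 0 0 0 0;0 0 0 0 0 0; 0 0 0 0 0 0' 0.02 15
```

```text
t: 8.63
position: [0.5766, 0.137, 0.2441]
ee_rot: [180.0, -0.0, -179.8]
wrist_force: [0.3, 0.2, -1.2]
grip_width: 0.999
grasp_force: 0.0
t: 9.38
position: [0.5766, 0.1342, 0.085]
ee_rot: [-180.0, 0.0, 179.9]
wrist_force: [-0.3, -0.5, -0.1]
grip_width: 1.0
grasp_force: 0.0
t: 10.05
position: [0.5764, 0.1354, 0.0846]
ee_rot: [180.0, -0.0, -180.0]
wrist_force: [-0.4, 0.9, 0.7]
grip_width: 0.502
grasp_force: 15.0
```

```bash
python3 -m pendant '0 0 -0.005 0 0 0; 0 0 -0.02 0 0 0; 0 0 -0.045 0 0 0; 0 0 -0.075 0 0 0; 0 0 -0.105 0 0 0; 0 0 -0.135 0 0 0; 0 -0.01 -0.155 0 0 0; 0 -0.025 -0.16 0 0 0; 0 -0.05 -0.16 0 0 0; 0 -0.08 -0.16 0 0 0'
python3 -m pendant '0 -0.035 0 0 0 0; 0 -0.07 0 0 0 0; 0 -0.105 0 0 0 0; 0 -0.14 0 0 0 0; 0 -0.175 0 0 0 0; 0 -0.21 0 0 0 0; 0 -0.245 0 0 0 0; 0 -0.28 0 0 0 0; 0 -0.31 0 0 0 0; 0 -0.325 0 0 0 0'
python3 -m pendant '0 -0.01 0 0 0 0; 0 -0.01 0 0 0 0; 0 -0.01 0.02 0 0 0; 0 -0.01 0.05 0 0 0; 0 -0.01 0.08 0 0 0; 0 -0.01 0.11 0 0 0; 0 -0.01 0.135 0 0 0; 0 -0.01 0.155 0 0 0; 0 -0.01 0.168 0 0 0; 0 -0.01 0.175 0 0 0'
python3 -m pendant '0 0 0.004 0 0 0; 0 0 0.006 0 0 0; 0 0 0.007 0 0 0; 0 0 0.008 0 0 0;0 0 0.0085 0 0 0; 0 0 0.009 0 0 0; 0 0 0.0095 0 0 0; 0 0 0.0095 0 0 0'

```

```text
t: 10.88
position: [0.5762, 0.0557, 0.2455]
ee_rot: [180.0, 0.1, -179.8]
wrist_force: [0.0, 0.4, -2.7]
grip_width: 0.498
grasp_force: 15.0
t: 11.72
position: [0.576, -0.2739, 0.2444]
ee_rot: [-179.9, 0.0, 179.8]
wrist_force: [0.7, -0.3, -1.4]
grip_width: 0.5
grasp_force: 15.0
t: 12.55
position: [0.5757, -0.2771, 0.0677]
ee_rot: [179.8, -0.2, -179.9]
wrist_force: [0.5, 0.9, -1.0]
grip_width: 0.499
grasp_force: 15.0
t: 13.22
position: [0.5767, -0.28, 0.0606]
ee_rot: [-180.0, 0.1, 180.0]
wrist_force: [-0.2, -0.4, 0.1]
grip_width: 0.502
grasp_force: 15.0
```

```bash
python3 -m pendant '0 0 0.0005 0 0 0; 0 0 0.0005 0 0 0'
python3 -m pendant '0 0 0 0 0 0; 0 0 0 0 0 0;0 0 0 0 0 0; 0 0 0 0 0 0;0 0 0 0 0 0; 0 0 0 0 0 0' 0.06
python3 -m pendant '0 0 -0.02 0 0 0; 0 0 -0.05 0 0 0; 0 0 -0.085 0 0 0; 0 0 -0.12 0 0 0; 0 0 -0.15 0 0 0; 0 0 -0.185 0 0 0; 0 0.02 -0.185 0 0 0; 0 0.055 -0.185 0 0 0; 0 0.09 -0.185 0 0 0; 0 0.13 -0.185 0 0 0' 0.087
python3 -m pendant '-0.005 0.035 0 0 0 0; -0.01 0.07 0 0 0 0; -0.015 0.105 0 0 0 0; -0.02 0.14 0 0 0 0; -0.025 0.175 0 0 0 0; -0.03 0.21 0 0 0 0; -0.035 0.245 0 0 0 0; -0.035 0.25 0 0 0 0; -0.035 0.25 0 0 0 0'
python3 - <<'E'
from h import *
print(state()["position"])
c=capture("top");cv2.imwrite("pics/t3.png",c["color"][60:320,60:420])
g=cv2.cvtColor(c["color"],cv2.COLOR_BGR2HSV)
m=cv2.inRange(g,(0,0,110),(180,60,255)); k=0*m; cv2.circle(k,(160,151),16,255,-1)
q=max(cv2.findContours(m&k,0,2)[0],key=cv2.contourArea);M=cv2.moments(q)
print(cv2.contourArea(q),ray(c,(M['m10']/M['m00'],M['m01']/M['m00']),.098))
E
```

```text
t: 13.38
position: [0.5768, -0.28, 0.0606]
ee_rot: [-180.0, 0.0, 180.0]
wrist_force: [-2.0, -0.1, 4.8]
grip_width: 0.497
grasp_force: 15.0
t: 13.88
position: [0.5764, -0.2797, 0.0593]
ee_rot: [180.0, -0.0, -180.0]
wrist_force: [0.4, -0.3, 0.4]
grip_width: 0.686
grasp_force: 0.0
t: 14.72
position: [0.5763, -0.1495, 0.2448]
ee_rot: [-180.0, 0.1, 179.9]
wrist_force: [0.4, 0.6, 0.9]
grip_width: 0.997
grasp_force: 0.0
t: 15.47
position: [0.6111, 0.1028, 0.2443]
ee_rot: [180.0, -0.0, -179.8]
wrist_force: [-0.8, -0.7, 0.8]
grip_width: 1.0
grasp_force: 0.0
[0.6110936  0.10277236 0.24432479]
4.0 [0.64585594 0.25110963 0.098     ]
```

View pics/t3.png

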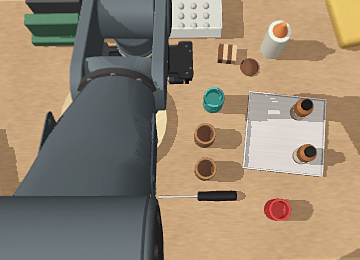

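Both bottles stand in the tray, but the arm hides the jar. I'll check the jar with the wrist camera while over it.

```bash
python3 -m pendant '-0.004 0.035 0 0 0 0; -0.008 0.07 0 0 0 0; -0.01 0.09 0 0 0 0; -0.01 0.09 0 0 0 0;-0.01 0.09 0 0 0 0'
python3 - <<'E'
from h import *
print(state()["position"])
c=capture("wrist");cv2.imwrite("pics/w2.png",c["color"]);print(proj(c,(.624,.238,.098)))
E
```

```text
t: 15.93
position: [0.6215, 0.1893, 0.2443]
ee_rot: [-179.9, -0.0, -180.0]
wrist_force: [-0.2, -0.2, -0.7]
grip_width: 1.001
grasp_force: 0.0
[0.62145045 0.18926685 0.24426129]
[[297.50672679 185.78864807]]
```

View pics/w2.png

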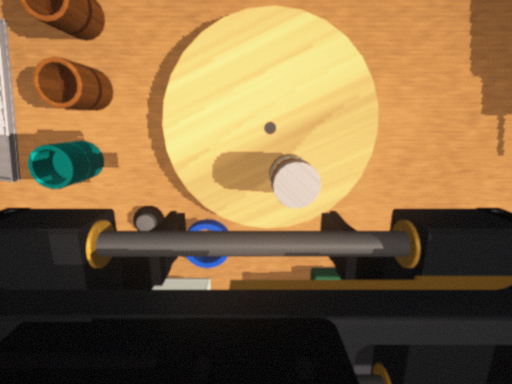

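```bash
python3 -m pendant '-0.003 0.03 0 0 0 0; -0.003 0.048 0 0 0 0; -0.003 0.048 0.03 0 0 0; -0.003 0.048 0.06 0 0 0; -0.003 0.048 0.09 0 0 0; -0.003 0.048 0.12 0 0 0; -0.003 0.048 0.145 0 0 0; -0.003 0.048 0.163 0 0 0; -0.003 0.048 0.163 0 0 0; -0.003 0.048 0.163 0 0 0'
python3 -m pendant '0 0 0 0 0 0; 0 0 0 0 0 0;0 0 0 0 0 0; 0 0 0 0 0 0;0 0 0 0 0 0; 0 0 0 0 0 0;0 0 0 0 0 0; 0 0 0 0 0 0' 0.03 20
```

```text
t: 16.82
position: [0.6242, 0.236, 0.0807]
ee_rot: [-179.9, -0.2, 179.9]
wrist_force: [0.3, -0.4, 0.6]
grip_width: 1.002
grasp_force: 0.0
t: 17.48
position: [0.6246, 0.2384, 0.0822]
ee_rot: [-180.0, 0.0, -180.0]
wrist_force: [-1.0, -0.1, 4.4]
grip_width: 0.615
grasp_force: 20.0
```

```bash
python3 -m pendant '0 0 -0.005 0 0 0; 0 0 -0.02 0 0 0; 0 0 -0.045 0 0 0; 0 0 -0.075 0 0 0; 0 0 -0.105 0 0 0; 0 0 -0.135 0 0 0; 0 -0.01 -0.155 0 0 0; 0.005 -0.025 -0.163 0 0 0; 0.01 -0.05 -0.163 0 0 0; 0.015 -0.08 -0.163 0 0 0'
python3 -m pendant '0.01 -0.035 0 0 0 0; 0.02 -0.07 0 0 0 0; 0.03 -0.105 0 0 0 0; 0.04 -0.14 0 0 0 0; 0.05 -0.175 0 0 0 0; 0.06 -0.21 0 0 0 0; 0.07 -0.245 0 0 0 0; 0.08 -0.28 0 0 0 0; 0.087 -0.31 0 0 0 0; 0.09 -0.33 0 0 0 0'
python3 -m pendant '0 -0.02 0 0 0 0; 0 -0.028 0 0 0 0; 0 -0.028 0.02 0 0 0; 0 -0.028 0.05 0 0 0; 0 -0.028 0.08 0 0 0; 0 -0.028 0.11 0 0 0; 0 -0.028 0.135 0 0 0; 0 -0.028 0.155 0 0 0; 0 -0.028 0.168 0 0 0; 0 -0.028 0.175 0 0 0'
python3 -m pendant '0 0 0.004 0 0 0; 0 0 0.007 0 0 0; 0 0 0.009 0 0 0; 0 0 0.01 0 0 0;0 0 0.011 0 0 0; 0 0 0.0115 0 0 0; 0 0 0.012 0 0 0; 0 0 0.012 0 0 0'

```

```text
t: 18.32
position: [0.6082, 0.1581, 0.2443]
ee_rot: [180.0, -0.0, -179.9]
wrist_force: [1.0, -0.5, -2.0]
grip_width: 0.616
grasp_force: 20.0
t: 19.15
position: [0.5166, -0.1745, 0.2433]
ee_rot: [180.0, -0.2, 179.8]
wrist_force: [-0.6, 0.2, -1.9]
grip_width: 0.617
grasp_force: 20.0
t: 19.98
position: [0.5174, -0.1982, 0.0669]
ee_rot: [179.8, -0.3, -180.0]
wrist_force: [-1.3, 0.1, -1.6]
grip_width: 0.612
grasp_force: 20.0
t: 20.65
position: [0.5198, -0.1999, 0.0582]
ee_rot: [-180.0, 0.1, -180.0]
wrist_force: [-0.5, 0.9, 1.7]
grip_width: 0.613
grasp_force: 20.0
```

```bash
python3 -m pendant '0 0 0.0005 0 0 0; 0 0 0.0005 0 0 0'
python3 -m pendant '0 0 0 0 0 0; 0 0 0 0 0 0;0 0 0 0 0 0; 0 0 0 0 0 0;0 0 0 0 0 0; 0 0 0 0 0 0' 0.07
python3 -m pendant '0 0 -0.02 0 0 0; 0 0 -0.05 0 0 0; 0 0 -0.085 0 0 0; 0 0 -0.12 0 0 0; 0 0 -0.15 0 0 0; 0 0 -0.188 0 0 0; 0 0 -0.188 0 0 0'
python3 -m pendant '0 0.035 0 0 0 0; 0 0.07 0 0 0 0; 0 0.105 0 0 0 0; 0 0.14 0 0 0 0; 0 0.175 0 0 0 0; 0 0.21 0 0 0 0; 0 0.245 0 0 0 0; 0 0.28 0 0 0 0; 0 0.31 0 0 0 0;0 0.34 0 0 0 0' 0.087
python3 -m pendant '0.08 0.02 0 0 0 0; 0.08 0.02 0 0 0 0;0.08 0.02 0 0 0 0; 0.08 0.02 0 0 0 0'
python3 - <<'E'
from h import *
print(state()["position"])
c=capture("top");cv2.imwrite("pics/t4.png",c["color"][60:320,60:420])
for u,v in ((60+204,60+132),(60+204,60+167)): print(ray(c,(u,v),.07))
E
```

```text
t: 20.82
position: [0.5198, -0.1999, 0.0582]
ee_rot: [-180.0, 0.1, -180.0]
wrist_force: [-1.7, 1.8, 4.4]
grip_width: 0.612
grasp_force: 20.0
t: 21.32
position: [0.5194, -0.1997, 0.0569]
ee_rot: [180.0, -0.0, 180.0]
wrist_force: [0.2, -0.1, 0.1]
grip_width: 0.805
grasp_force: 0.0
t: 21.9
position: [0.5232, -0.2019, 0.2524]
ee_rot: [-179.5, 0.7, -180.0]
wrist_force: [1.3, -0.1, 0.2]
grip_width: 0.806
grasp_force: 0.0
t: 22.73
position: [0.5188, 0.142, 0.2446]
ee_rot: [-180.0, -0.0, -180.0]
wrist_force: [0.6, -0.8, 0.9]
grip_width: 1.001
grasp_force: 0.0
t: 23.07
position: [0.4361, 0.1609, 0.2443]
ee_rot: [-180.0, -0.2, -179.9]
wrist_force: [1.0, 0.6, 0.6]
grip_width: 0.997
grasp_force: 0.0
[0.43611111 0.16090095 0.24427832]
[ 0.51757856 -0.02324846  0.07      ]
[ 0.42998279 -0.02107874  0.07      ]
```

View pics/t4.png

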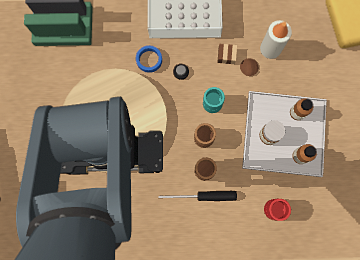

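All three finishes are upright in the tray. The wooden cups have not moved, with rims at crop (204,133) and (204,168). Now over to cup 1.

```bash
python3 -m pendant '-0.015 -0.035 0 0 0 0; -0.03 -0.07 0 0 0 0; -0.045 -0.105 0 0 0 0; -0.06 -0.14 0 0 0 0; -0.075 -0.17 0 0 0 0; -0.079 -0.184 0 0 0 0; -0.079 -0.184 0 0 0 0; -0.079 -0.184 0 0 0 0'
python3 - <<'E'
from h import *
print(state()["position"])
c=capture("wrist");cv2.imwrite("pics/w3.png",c["color"]);print(proj(c,((.518,-.024,.07),(.431,-.022,.07))))
E
```

```text
t: 23.78
position: [0.5189, -0.0247, 0.2447]
ee_rot: [180.0, -0.0, 179.8]
wrist_force: [-0.2, 0.3, 0.4]
grip_width: 1.001
grasp_force: 0.0
[ 0.51893461 -0.02467191  0.24473925]
[[253.31618269 177.23511293]
 [255.00621264 100.86717356]]
```

View pics/w3.png

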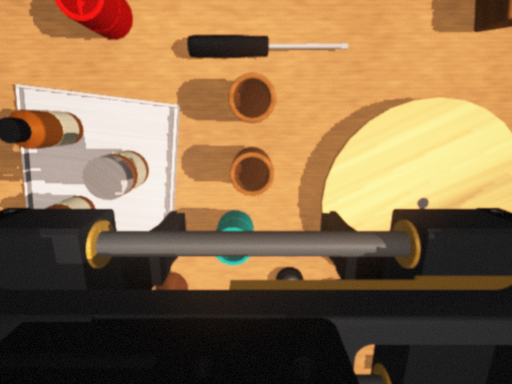

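Wrist view: the cup 1 rim is at (252,172) and cup 2 at (253,97), about 5 mm nearer in x than predicted. Correcting and grasping.

```bash
python3 -m pendant '0.004 0 0.02 0 0 0; 0.004 0 0.05 0 0 0; 0.004 0 0.08 0 0 0; 0.004 0 0.11 0 0 0; 0.004 0 0.14 0 0 0; 0.004 0 0.165 0 0 0; 0.004 0 0.185 0 0 0; 0.004 0 0.195 0 0 0; 0.004 0 0.195 0 0 0; 0.004 0 0.195 0 0 0'
python3 -m pendant '0 0 0 0 0 0; 0 0 0 0 0 0;0 0 0 0 0 0; 0 0 0 0 0 0;0 0 0 0 0 0; 0 0 0 0 0 0;0 0 0 0 0 0; 0 0 0 0 0 0' 0.03 12
python3 -m pendant '0 0 -0.005 0 0 0; 0 0 -0.02 0 0 0; 0 0 -0.045 0 0 0; 0 0 -0.075 0 0 0; 0 0 -0.105 0 0 0; 0 0 -0.135 0 0 0; 0 0 -0.155 0 0 0;  0 0 -0.155 0 0 0'
```

```text
t: 24.67
position: [0.5143, -0.0228, 0.0502]
ee_rot: [180.0, -0.0, -179.9]
wrist_force: [-0.1, 0.1, -0.6]
grip_width: 1.0
grasp_force: 0.0
t: 25.33
position: [0.5147, -0.0241, 0.0504]
ee_rot: [-180.0, 0.0, -180.0]
wrist_force: [-0.0, -1.5, 3.7]
grip_width: 0.608
grasp_force: 11.9
t: 26.0
position: [0.5168, -0.0241, 0.2093]
ee_rot: [-179.9, 0.5, -180.0]
wrist_force: [1.1, 0.2, -1.7]
grip_width: 0.612
grasp_force: 11.9
```

```bash
python3 -m pendant '-0.012 0.028 0 0 0 0; -0.026 0.06 0 0 0 0; -0.039 0.09 0 0 0 0; -0.052 0.12 0 0 0 0; -0.065 0.15 0 0 0 0; -0.078 0.18 0 0 0 0; -0.09 0.21 0 0 0 0; -0.098 0.23 0 0 0 0; -0.101 0.235 0 0 0 0; -0.101 0.235 0 0 0 0'
python3 -m pendant '0 0 0.02 0 0 0; 0 0 0.045 0 0 0; 0 0 0.07 0 0 0; 0 0 0.09 0 0 0; 0 0 0.105 0 0 0; 0 0 0.115 0 0 0; 0 0 0.12 0 0 0; 0 0 0.123 0 0 0; 0 0 0.124 0 0 0;  0 0 0.124 0 0 0'
python3 -m pendant '0 0 0.001 0 0 0; 0 0 0.002 0 0 0; 0 0 0.0025 0 0 0; 0 0 0.0025 0 0 0'
```

```text
t: 26.83
position: [0.6149, 0.2128, 0.2033]
ee_rot: [-180.0, -0.1, -179.9]
wrist_force: [-0.6, -0.1, -0.5]
grip_width: 0.605
grasp_force: 11.9
t: 27.67
position: [0.6159, 0.2111, 0.0817]
ee_rot: [180.0, 0.1, 180.0]
wrist_force: [-0.3, -0.5, -0.8]
grip_width: 0.604
grasp_force: 11.9
t: 28.0
position: [0.6156, 0.2114, 0.0789]
ee_rot: [180.0, 0.0, -180.0]
wrist_force: [-0.5, -0.8, -0.4]
grip_width: 0.607
grasp_force: 11.9
```

```bash
python3 -m pendant '0 0 0.0005 0 0 0; 0 0 0.001 0 0 0; 0 0 0.0015 0 0 0; 0 0 0.0015 0 0 0'
python3 -m pendant '0 0 0 0 0 0; 0 0 0 0 0 0;0 0 0 0 0 0; 0 0 0 0 0 0;0 0 0 0 0 0; 0 0 0 0 0 0;0 0 0 0 0 0' 0.08
python3 -m pendant '0 0 -0.01 0 0 0; 0 0 -0.03 0 0 0; 0 0 -0.06 0 0 0; 0 0 -0.09 0 0 0; 0 0 -0.12 0 0 0; 0 0 -0.15 0 0 0; 0 0 -0.168 0 0 0; 0 0 -0.168 0 0 0' 0.087
python3 -m pendant '0.02 -0.025 0 0 0 0; 0.04 -0.05 0 0 0 0; 0.06 -0.075 0 0 0 0; 0.08 -0.1 0 0 0 0; 0.1 -0.125 0 0 0 0; 0.12 -0.15 0 0 0 0; 0.14 -0.175 0 0 0 0; 0.16 -0.2 0 0 0 0; 0.18 -0.225 0 0 0 0; 0.187 -0.235 0 0 0 0'
python3 -m pendant '0 0 0 0 0 0; 0 0 0 0 0 0'
python3 - <<'E'
from h import *
print(state()["position"])
c=capture("wrist");print(proj(c,(.427,-.024,.07)))
t=capture("top")["color"]; im=np.hstack([c["color"],t])[:, :]; cv2.imwrite("pics/w4.png",cv2.resize(im,(800,300),interpolation=cv2.INTER_AREA))
E
```

```text
t: 28.33
position: [0.6156, 0.2114, 0.0785]
ee_rot: [180.0, 0.0, -180.0]
wrist_force: [-1.8, -0.5, 6.9]
grip_width: 0.61
grasp_force: 11.9
t: 28.92
position: [0.6154, 0.2113, 0.0769]
ee_rot: [-180.0, -0.0, -180.0]
wrist_force: [1.1, 1.0, 0.3]
grip_width: 0.908
grasp_force: 0.0
t: 29.58
position: [0.6183, 0.2118, 0.2514]
ee_rot: [179.9, 0.6, -180.0]
wrist_force: [0.5, -1.0, 0.3]
grip_width: 0.999
grasp_force: 0.0
t: 30.42
position: [0.4248, -0.0251, 0.2443]
ee_rot: [180.0, -0.2, 179.9]
wrist_force: [0.8, -0.2, 0.2]
grip_width: 0.998
grasp_force: 0.0
t: 30.58
position: [0.4281, -0.024, 0.2449]
ee_rot: [180.0, -0.0, 179.9]
wrist_force: [0.2, -0.1, 0.2]
grip_width: 1.0
grasp_force: 0.0
[ 0.42813292 -0.02397385  0.24488241]
[[252.77790651 177.03901456]]
```

View pics/w4.png

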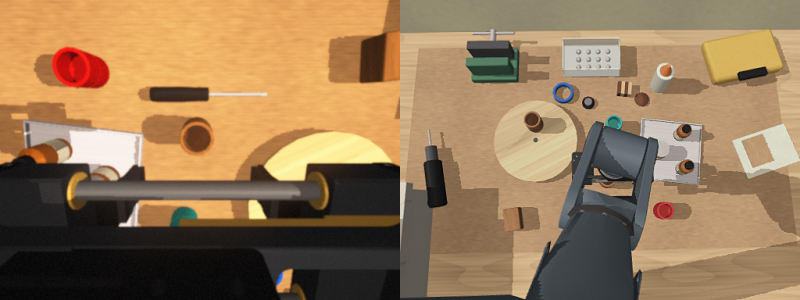

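Cup 1 stands on the disc. Cup 2's rim is at about (252,174), which matches. Grasping it.

```bash
python3 -m pendant '0.002 0 0.02 0 0 0; 0.002 0 0.05 0 0 0; 0.002 0 0.08 0 0 0; 0.002 0 0.11 0 0 0; 0.002 0 0.14 0 0 0; 0.002 0 0.165 0 0 0; 0.002 0 0.185 0 0 0; 0.002 0 0.195 0 0 0; 0.002 0 0.195 0 0 0; 0.002 0 0.195 0 0 0'
python3 -m pendant '0 0 0 0 0 0; 0 0 0 0 0 0;0 0 0 0 0 0; 0 0 0 0 0 0;0 0 0 0 0 0; 0 0 0 0 0 0;0 0 0 0 0 0; 0 0 0 0 0 0' 0.03 12
python3 -m pendant '0 0 -0.005 0 0 0; 0 0 -0.02 0 0 0; 0 0 -0.045 0 0 0; 0 0 -0.075 0 0 0; 0 0 -0.105 0 0 0; 0 0 -0.135 0 0 0; 0 0 -0.155 0 0 0;  0 0 -0.175 0 0 0; 0 0 -0.195 0 0 0; 0 0 -0.195 0 0 0'
python3 - <<'E'
from h import *
c=capture("wrist")
t=capture("top");g=cv2.cvtColor(t["color"],cv2.COLOR_BGR2HSV)
m=cv2.inRange(g,(0,60,0),(20,255,140)); k=0*m; cv2.circle(k,(171,154),24,255,-1)
q=max(cv2.findContours(m&k,0,2)[0],key=cv2.contourArea);M=cv2.moments(q);u=(M['m10']/M['m00'],M['m01']/M['m00'])
print(u,cv2.contourArea(q),ray(t,u,.08))
cv2.imwrite("pics/w5.png",t["color"][90:270,90:310])
E
```

```text
t: 31.52
position: [0.4268, -0.023, 0.0493]
ee_rot: [180.0, -0.1, -179.9]
wrist_force: [0.0, 0.5, -0.2]
grip_width: 0.997
grasp_force: 0.0
t: 32.18
position: [0.4268, -0.0239, 0.0505]
ee_rot: [-180.0, 0.1, -180.0]
wrist_force: [0.0, 0.0, 5.4]
grip_width: 0.628
grasp_force: 12.0
t: 33.02
position: [0.4281, -0.0241, 0.2483]
ee_rot: [-179.9, 0.4, -180.0]
wrist_force: [0.1, 0.7, -1.6]
grip_width: 0.626
grasp_force: 12.0
(168.15247364152472, 152.30332522303326) 205.5 [0.6213285  0.21628099 0.08      ]
```

View pics/w5.png

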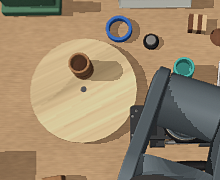

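Cup 1 is still at about (0.617,0.213) on the disc. Placing cup 2 at (0.515,0.211).

```bash
python3 -m pendant '-0.012 0.028 0 0 0 0; -0.024 0.06 0 0 0 0; -0.034 0.09 0 0 0 0; -0.046 0.12 0 0 0 0; -0.057 0.15 0 0 0 0; -0.068 0.18 0 0 0 0; -0.08 0.21 0 0 0 0; -0.087 0.23 0 0 0 0; -0.089 0.235 0 0 0 0; -0.089 0.235 0 0 0 0'
python3 -m pendant '0 0 0.025 0 0 0; 0 0 0.055 0 0 0; 0 0 0.085 0 0 0; 0 0 0.115 0 0 0; 0 0 0.14 0 0 0; 0 0 0.152 0 0 0; 0 0 0.159 0 0 0; 0 0 0.163 0 0 0; 0 0 0.164 0 0 0;  0 0 0.164 0 0 0'
python3 -m pendant '0 0 0.001 0 0 0; 0 0 0.002 0 0 0; 0 0 0.0025 0 0 0; 0 0 0.003 0 0 0;0 0 0.0035 0 0 0; 0 0 0.0035 0 0 0'
python3 -m pendant '0 0 0 0 0 0; 0 0 0 0 0 0;0 0 0 0 0 0; 0 0 0 0 0 0;0 0 0 0 0 0; 0 0 0 0 0 0;0 0 0 0 0 0' 0.08
```

```text
t: 33.95
position: [0.5146, 0.2122, 0.2429]
ee_rot: [-180.0, -0.2, -179.9]
wrist_force: [-0.2, -0.5, -1.4]
grip_width: 0.625
grasp_force: 12.0
t: 34.78
position: [0.5157, 0.2108, 0.0815]
ee_rot: [-180.0, 0.0, 180.0]
wrist_force: [-0.3, 1.1, -1.1]
grip_width: 0.619
grasp_force: 12.0
t: 35.28
position: [0.5157, 0.2114, 0.0785]
ee_rot: [180.0, 0.1, -180.0]
wrist_force: [-1.4, -0.7, 4.7]
grip_width: 0.625
grasp_force: 12.0
t: 35.87
position: [0.5154, 0.2112, 0.0774]
ee_rot: [-180.0, -0.0, 180.0]
wrist_force: [-0.1, -0.7, -0.1]
grip_width: 0.915
grasp_force: 0.0
```

```bash
python3 -m pendant '0 0 -0.01 0 0 0; 0 0 -0.03 0 0 0; 0 0 -0.06 0 0 0; 0 0 -0.09 0 0 0; 0 0 -0.12 0 0 0; 0 0 -0.15 0 0 0; 0 0 -0.1675 0 0 0; 0 0 -0.1675 0 0 0'
python3 -m pendant '-0.025 -0.025 0 0 0 0; -0.05 -0.05 0 0 0 0; -0.075 -0.075 0 0 0 0; -0.1 -0.1 0 0 0 0; -0.125 -0.125 0 0 0 0; -0.15 -0.15 0 0 0 0; -0.17 -0.17 0 0 0 0; -0.183 -0.178 0 0 0 0;-0.183 -0.178 0 0 0 0; -0.183 -0.178 0 0 0 0' 0
python3 - <<'E'
from h import *
print(state()["position"],state()["grip_width"])
c=capture("wrist");print(proj(c,((.698,.033,.022),(.615,.211,.098),(.515,.211,.098))))
s=capture("scene");print(proj(s,(.698,.033,.022)))
cv2.imwrite("pics/w6.png",cv2.resize(np.hstack([c["color"],s["color"]]),(800,300),interpolation=cv2.INTER_AREA))
E
```

```text
t: 36.53
position: [0.518, 0.2119, 0.2504]
ee_rot: [179.9, 0.6, -180.0]
wrist_force: [-0.5, 0.2, 0.3]
grip_width: 0.919
grasp_force: 0.0
t: 37.37
position: [0.6979, 0.0327, 0.2435]
ee_rot: [180.0, -0.2, 179.9]
wrist_force: [-0.5, 0.4, 0.3]
grip_width: 0.245
grasp_force: 0.0
[0.69785295 0.03272995 0.24354666] 0.24483710582382487
[[252.96639007 171.33903262]
 [428.32228895 104.43086041]
 [445.60611343  -8.78633831]]
[[289.51460722 243.71894335]]
```

View pics/w6.png

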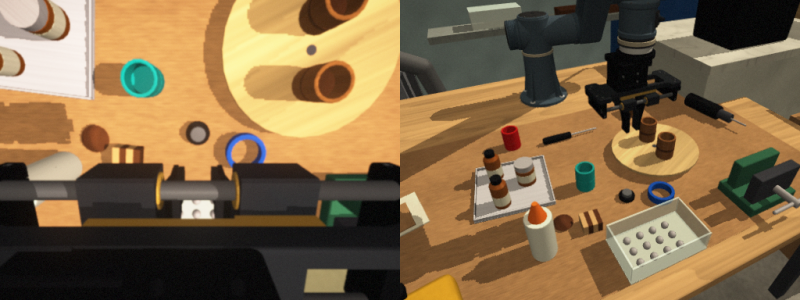

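Both cups stand on the disc, and the button is at wrist (253,169), as predicted. Closing the fingers and pressing.

```bash
python3 -m pendant '0 0 0.03 0 0 0; 0 0 0.06 0 0 0; 0 0 0.09 0 0 0; 0 0 0.12 0 0 0; 0 0 0.15 0 0 0; 0 0 0.175 0 0 0; 0 0 0.19 0 0 0; 0 0 0.195 0 0 0; 0 0 0.196 0 0 0; 0 0 0.196 0 0 0'
python3 -m pendant '0 0 0.003 0 0 0; 0 0 0.006 0 0 0; 0 0 0.009 0 0 0; 0 0 0.0105 0 0 0; 0 0 0.0115 0 0 0; 0 0 0.0115 0 0 0;0 0 0.0115 0 0 0'
```

```text
t: 38.3
position: [0.699, 0.0337, 0.0501]
ee_rot: [-180.0, 0.1, -180.0]
wrist_force: [0.1, 0.2, 0.9]
grip_width: 0.005
grasp_force: 0.0
t: 38.88
position: [0.6998, 0.0332, 0.0385]
ee_rot: [-180.0, 0.2, 180.0]
wrist_force: [2.0, 0.4, 3.7]
grip_width: 0.01
grasp_force: 1.9
```

```bash
python3 -m pendant '0 0 0.001 0 0 0; 0 0 0.002 0 0 0; 0 0 0.0025 0 0 0; 0 0 0.0025 0 0 0; 0 0 0.0025 0 0 0'
python3 -m pendant '0 0 -0.005 0 0 0; 0 0 -0.02 0 0 0; 0 0 -0.05 0 0 0; 0 0 -0.08 0 0 0; 0 0 -0.12 0 0 0; 0 0 -0.16 0 0 0; 0 0 -0.2 0 0 0; 0 0 -0.21 0 0 0; 0 0 -0.21 0 0 0; 0 0 -0.21 0 0 0'
python3 -m pendant '0.03 -0.01 0 0 0 0; 0.06 -0.02 0 0 0 0; 0.09 -0.03 0 0 0 0; 0.12 -0.04 0 0 0 0; 0.15 -0.05 0 0 0 0; 0.18 -0.06 0 0 0 0; 0.2 -0.065 0 0 0 0; 0.2 -0.065 0 0 0 0; 0.2 -0.065 0 0 0 0'
python3 - <<'E'
from h import *
c=capture("top");s=capture("scene")
cv2.imwrite("pics/f.png",cv2.resize(np.hstack([c["color"],s["color"]]),(800,300),interpolation=cv2.INTER_AREA))
E
```

```text
t: 39.3
position: [0.6999, 0.0332, 0.0382]
ee_rot: [-180.0, 0.2, -180.0]
wrist_force: [-1.7, 0.5, 14.7]
grip_width: 0.007
grasp_force: 7.3
t: 40.13
position: [0.6974, 0.0333, 0.2448]
ee_rot: [180.0, -0.1, -180.0]
wrist_force: [-0.3, 0.9, -0.5]
grip_width: 0.006
grasp_force: 0.0
t: 40.88
position: [0.496, -0.0315, 0.243]
ee_rot: [179.9, -0.3, 179.9]
wrist_force: [0.7, -0.2, 0.2]
grip_width: 0.008
grasp_force: 0.0
```

View pics/f.png

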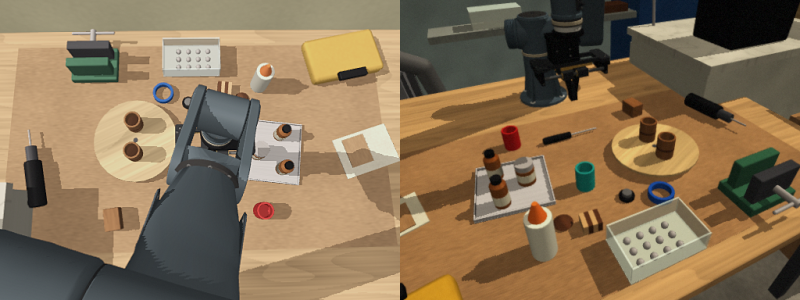

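Both cups are on the disc, all three finishes are upright in the tray, the button was driven to its stop (14.7 N) and let go, and the bystanders are in place. Handing in.

```bash
python3 -m pendant '0 0 0 0 0 0; 0 0 0 0 0 0; 0 0 0 0 0 0'; python3 -c "from cell import finish_job; print(finish_job())"
```

```text
t: 41.23
position: [0.4991, -0.0315, 0.2447]
ee_rot: [180.0, -0.0, -180.0]
wrist_force: [0.5, -0.3, -1.1]
grip_width: 0.009
grasp_force: 0.0
the job is handed in; nothing more can be done
None
```

Job handed in at about 41 s, with no verdict returned: in the last pictures two bottles and one jar stand in the drip tray and both wooden cups stand apart on the turntable, and the start button was pressed to its stop and let go.

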